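# Load a painted tile into a sprung tile holder

### The arm

A 6-joint arm with a two-finger parallel gripper is mounted at the origin on the work surface. World frame = base frame: x ahead of the robot, y to its left, z up, the work surface at z = 0. Lengths are in m, angles in rad, forces in N, time in s.
With the tool pointing down it reaches from about 0.35 to 0.85 m from the base axis. Payload 8.1 kg.
Tool frame: the origin (TCP) lies midway between the tips of the shut fingers; the grasp point (between the pads) lies 19 mm behind it; z points along the fingers, y is the line along which they close (so a half turn about z gives the same grasp; the last joint's range is limited). The gripper opens to 93 mm and grips with 3 to 60 N. Pads are 15 mm wide; open, the fingers measure 128 mm over their backs; the gripper's body (75 mm by 188 mm) begins 65 mm behind the grasp point.
Start: joints at [1.092, 0.13, 1.488, -0, 1.523, -0.085], TCP at [0.23, 0.554, 0.219] pointing down, gripper open.
Joint ranges: [-2.96, 2.96], [-0.89, 2.26], [0.02, 2.5], [-1.34, 4.48], [0, 2.73], [-2.66, 2.66]. Speed limits (rad/s): [2.39, 2.39, 2.79, 3.14, 3.14, 3.14].

### API

Orientations are given as a rotation vector (axis times angle).
In Python, from plant import robot, cams gives the robot as it stands. The module is installed in compiled form; this text tells all that it offers.
- The arm moves only by the tool play_rows, never from a script. Its arguments are lists of equal length, an entry for each row: "slide": the shift along the tool's x, y, z scaled (see below), a list of three; "twist": the turn, a rotation vector about the tool's x, y, z scaled (see below), a list of three. A call has exactly 8 rows; each row shifts and turns the commanded pose from where the row before left it, along the tool's axes as they then stand; what a row does not reach is not made up. The controller multiplies each number of a shift by 25 cm and each number of a turn by 60 degrees. A row lasts 1/10 s, in which the tool goes at most 50 mm and 8.59 degrees, less where a joint would pass 70% of its speed; a pose out of reach is approached as far as the arm can. A call with a number of a shift or a turn outside -1 to 1 is refused whole. A call with a gripper value outside its range is refused whole. "fingers" is the closure, from -1 (fully open) to 1 (shut), set as the call begins (left out, the last holds). The fingers move at their own pace and stop on an object; "force" is the grip in N (left out, the last holds). Time passes only in rows, so rows that do not move let the fingers close, or fill a call up. It gives the time, the measured TCP pose, the force, the opening and the grip force at its end, in the units of the state.
- robot.read_state(): the state, without advancing time (a new reading comes with each control period).
- cams.read_camera(name): name is "scene" or "top" or "wrist"; returns (picture, depth): 400x640x3 uint8, red, green, blue; 400x640 float32, m along the optical axis (not along the pixel's ray), 0 where there is no reading.
- cams.get_calibration(name): a dict with "fx", "fy", "cx", "cy" (pixels), "world_from_camera" (4x4, takes a point from camera to world coordinates). Camera axes: x right, y down, z forward; pixel columns grow to the right and rows downward; lengths in m; the calibration is good to about 2 mm. The wrist camera is an equidistant fisheye: a pixel r from the principal point sees the ray r / f radians off the axis. A picture is of the moment at which its call begins: read the wrist's pose just before it. get_calibration takes no time and is no camera call; for the wrist camera it gives the pose at the moment of the call.
- robot.close_job(): hands the job in; it is judged then, once.
The state is a dict: "t": time; "q": joint angles; "dq": joint speeds; "joint_torque": joint torques, N m; "tool_pos": TCP position; "orientation": TCP orientation; "force": force on the tool from outside, world axes, zero at the start; "wrist_torque": the same for the moment, N m; "opening": finger opening in m; "gripper_force": force on a finger pad.
Only numpy, scipy, OpenCV 4.12 (cv2) and the standard library are available. Lean on these libraries where they do the work, as an engineer would, in place of code of your own. Each camera call takes 0.05 s, during which the arm holds its last target. There are 200 camera calls.

### The job

Take the white tile with the blue diamonds off the sloping drying rack and load it in the sprung tile holder, painted face up: push one short edge into one red jaw against its spring, lower the other edge past the other jaw's lip and let go, so that the tile lies level in both jaws' grooves, centred by the springs and roughly in line with the jaws sideways. Leave the terracotta tile in its place, and the brush and the pink cup where they are.

Things in the scene. Friction and masses are not known exactly. Their poses are not given: they have to be found in the camera images.
- blue_tile_mid (a point): Centre (half-way up its thickness) of the loose white ceramic tile with blue diamonds and stripes: 120 long (x), 64 wide (y), 7 thick (z), about 110 g. z points out of the painted face. It starts on one of the rack's two slats, tilted 35 degrees, painted face up, its -x end the high one (nearer the robot). Its long sides overhang the slat by 15 each, with free space below for fingertips.
- clay_tile_mid (a point): Centre of the loose terracotta tile with white dots, same size and lie, in the other place of the rack, 104 to the side. Stays there.
- rack: Fixed wooden drying rack, base 150 (x) by 176 (y), origin under the base's centre. Two slats side by side (y = -52 and +52), 34 wide, slope at 35 degrees, high end at -x (nearer the robot), with a small lip at the low end 3 above the tile's face. A tile's underside centre lies 70 above the table. Nothing is higher than 115.
- holder: Fixed sprung tile holder, base 224 (x) by 76 (y) by 12 high, origin under the base's centre; the line between its two jaws is its x axis (+x roughly away from the robot); z up. End posts at x = +-101 are 60 high. Between the jaws there are only the base and a rail up to 18 high.
- holder_mid (a point): Point midway between the two jaws at rest, level with the tops of their lower ledges, 45 above the table; axes as the holder's. A loaded tile's underside lies at this height.
- jaw_near (a joint): Travel of the red jaw at the holder's -x end (nearer the robot), m: 0 at rest, grows as it is pushed outwards (-x), stops at 0.022. Spring force 3 N at 0, rising 0.3 N per mm (8 N at 0.017).
- jaw_far (a joint): The same for the red jaw at the +x end (outwards is +x).
- jaw_near_seat (a point): Deepest point of the near jaw's groove, on top of its lower ledge, mid-width; moves with the jaw; axes as the holder's. Each jaw is 56 wide (y), a C-shaped groove open towards the other jaw: clear height 11, lower ledge 12 deep, rigid upper lip 5 deep and 4 thick (top 15 above the ledge). It admits the tile's edge at any tilt up to 40 degrees.
- jaw_far_seat (a point): The same point of the far jaw, mirrored (its groove opens towards -x). At rest the groove bottoms are 112 apart, so the loaded 120 tile holds each jaw about 4 out. With one jaw pushed 15 or more out by the tile's edge, the tile's other edge clears the other jaw's upper lip and can be lowered on to its ledge; let go, the springs centre it.
- brush: loose wooden paint brush, 160 long, lying flat; bystander, origin near its middle on the table.
- pink_cup: pink plastic cup, 80 across, 110 high; bystander, origin under its centre.
Things that resemble listed ones, but are neither listed nor needed, are in the scene too. There is more than one size of the part that bears blue_tile_mid; the job needs the largest. There is more than one size of the holder; the job needs the larger.

How it is judged:
By the outcome, as a careful person would: the job done as asked, in the order asked, and still so for the second after the job is handed in, with the robot touching nothing.
It also fails if it takes over 43 s, if anything falls off the work surface, if the arm or the gripper's body presses on something with over 40 N, if the wrist force passes 120 N, or if a joint passes its speed limit or range.

## Working session

There is one attempt and no reset: what is moved stays moved. The work goes in short steps, Python scripts to look and compute and a tool call to move; the robot and the scene stay as the last step left them, time stands still between calls to the robot, and variables do not carry over. Pictures are saved under pics/ and viewed, at most 10 in all, crops included, and the job is handed in when it is done.

Besides the shell and the picture viewer there is one more tool, called after "Emit:" by a JSON object that holds its "api" and its "payload", one argument or row to a line. play_rows: Moves the arm, as the interface text tells. Shifts and turns lie within -1 to 1; 1 stands for 25 cm of shift or 60 degrees of turn. Its arguments: {"type":"object","properties":{"slide":{"type":"array"},"twist":{"type":"array"},"fingers":{"type":"number"},"force":{"type":"number"}},"required":["slide","twist"]}

```bash
mkdir -p pics
cat > h.py <<'E'
import numpy as np, cv2
from plant import robot, cams
from scipy.spatial.transform import Rotation as R
def snap(n,f):
    c=cams.get_calibration(n); p,d=cams.read_camera(n)
    cv2.imwrite(f'pics/{f}.png',p[:,:,::-1]); np.savez(f'pics/{f}.npz',p=p,d=d,**c); return p,d,c
def load(f): return np.load(f'pics/{f}.npz')
def pt(z,u,v):
    d=z['d']; w=d[v-1:v+2,u-1:u+2]; d=np.median(w[w>0])
    return (z['world_from_camera']@[(u-z['cx'])/z['fx']*d,(v-z['cy'])/z['fy']*d,d,1])[:3]
E
python3 - <<'E'
from h import *
for n in('top','scene'):
    p,d,c=snap(n,n+'0'); print(n,c['fx'],np.round(c['world_from_camera'],3).tolist())
print(robot.read_state())
E
```

```text
top 376.696263111702 [[0.028, -0.989, 0.142, 0.4], [-1.0, -0.028, 0.003, -0.005], [0.001, -0.142, -0.99, 0.946], [0.0, 0.0, 0.0, 1.0]]
scene 371.5835843676503 [[0.069, 0.661, -0.747, 1.242], [0.998, -0.045, 0.053, -0.041], [0.002, -0.749, -0.662, 0.7], [0.0, 0.0, 0.0, 1.0]]
{'t': 0.1, 'q': array([ 1.09159312e+00,  1.31088491e-01,  1.48916189e+00, -1.31951627e-05,
        1.52301604e+00, -8.54029657e-02]), 'dq': array([-0.00113554, -0.00101937, -0.00212594, -0.00045361, -0.00048542,
        0.00190827]), 'joint_torque': array([ 1.54484391e-03, -5.61349976e+01, -4.93090439e+01,  7.70963053e-02,
        2.93363188e-02, -5.10417624e-05]), 'tool_pos': array([0.22996661, 0.5536199 , 0.21769532]), 'orientation': array([-6.14500759e-01, -3.08044428e+00,  2.53047991e-03]), 'force': array([0.87220432, 0.37314029, 0.16260024]), 'wrist_torque': array([-0.00725687,  0.00566936, -0.0003001 ]), 'gripper_force': 0.0, 'opening': 0.09317100583139548}
```

View pics/top0.png

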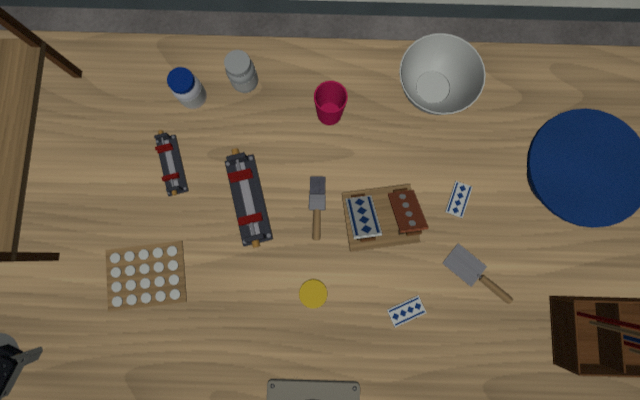

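View pics/scene0.png

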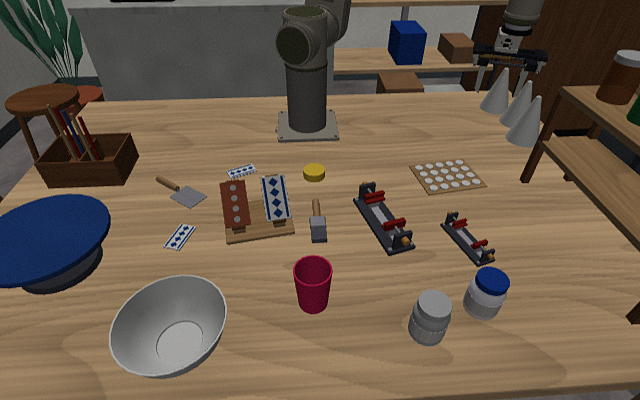

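Top view: the tiles with blue diamonds are at (363,216) on the rack, and at (458,199) and (407,312) flat on the table and small. The rack one is the largest and the one meant. The holders are at (248,197), larger, and (171,163), smaller. I need the larger one. I'll confirm both in a crop.

Run:
```python
from h import *
p=cv2.imread('pics/top0.png')[140:255,215:435]
cv2.imwrite('pics/crop1.png',cv2.resize(p,None,fx=3.6,fy=3.6,interpolation=cv2.INTER_CUBIC))
```

```text
(no output)
```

View pics/crop1.png

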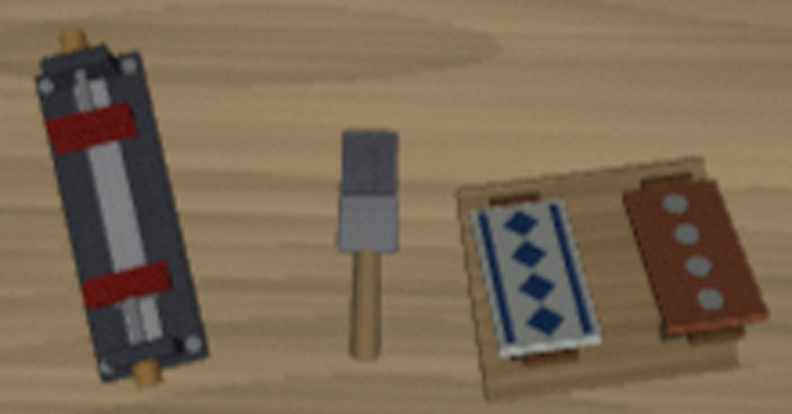

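The crop shows the large white tile with four blue diamonds on the left slat, corners near (346,198), (371,196), (382,235) and (355,239). The holder's red jaws are at crop (92,128) far and (127,286) near. Next I measure both.

Run:
```python
from h import *
z=load('top0'); d=z['d']; W=z['world_from_camera']
v,u=np.mgrid[:400,:640]
P=np.stack([(u-z['cx'])/z['fx']*d,(v-z['cy'])/z['fy']*d,d,np.ones_like(d)],-1)@W.T
P=P[...,:3]
f=lambda a:np.array(a)/3.6+[215,140]
def ray(uv,n,c):
    r=W[:3,:3]@[(uv[0]-z['cx'])/z['fx'],(uv[1]-z['cy'])/z['fy'],1]; o=W[:3,3]
    return o+r*((c-o)@n)/(r@n)
def poly(q,er=3):
    m=np.zeros(d.shape,np.uint8); cv2.fillPoly(m,[np.round(q).astype(int)],1); return cv2.erode(m,np.ones((er,er)))>0
q=f([(472,210),(562,202),(600,340),(503,350)])
X=P[poly(q,5)]; c=np.median(X,0); X=X[np.linalg.norm(X-c,axis=1)<.08]; c=X.mean(0); n=np.linalg.svd(X-c)[2][2]; n*=np.sign(n[2])
print('face c',c,'n',n,'tilt',np.degrees(np.arccos(n[2])))
C=np.array([ray(a,n,c) for a in q]); print(C.round(4)); print('mid',C.mean(0),[np.linalg.norm(C[i]-C[i-1]).round(4) for i in range(4)])
a=(C[2]+C[3]-C[0]-C[1]);a=-a; print('yaw edges',np.degrees(np.arctan2(a[1],a[0])),'yaw n',np.degrees(np.arctan2(n[1],n[0])))
J={}
for k,q in dict(far=[(47,122),(131,104),(136,136),(57,152)],near=[(82,284),(168,263),(171,293),(90,308)]).items():
    q=f(q); X=P[poly(q,1)]; print(k,'z pct',np.percentile(X[:,2],[10,50,90]).round(4), np.median(X,0))
    C=np.array([ray(a,np.array([0,0,1.]),np.array([0,0,.060])) for a in q]); J[k]=C; print(C.round(4).tolist(),C.mean(0).round(4))
    e=(C[0]+C[3]-C[1]-C[2]); print('yaw from jaw',np.degrees(np.arctan2(-e[0],e[1])))
q=f([(40,85),(138,55),(208,355),(103,380)])
C=np.array([ray(a,np.array([0,0,1.]),np.array([0,0,.012])) for a in q]); print('base',C.round(4).tolist(),C.mean(0)); e=C[0]+C[1]-C[2]-C[3]; print(np.degrees(np.arctan2(e[1],e[0])),np.linalg.norm(e)/2)
s=J['far'].mean(0)-J['near'].mean(0); print(np.degrees(np.arctan2(s[1],s[0])),np.linalg.norm(s))
# slat pixels / rack mid
```

```text
face c [ 0.49236412 -0.10770628  0.07880628] n [0.56674079 0.09199467 0.81874407] tilt 35.04073258389836
[[ 0.5388 -0.0695  0.0424]
 [ 0.5457 -0.1299  0.0444]
 [ 0.4497 -0.1445  0.1125]
 [ 0.4419 -0.0852  0.1112]]
mid [ 0.49400352 -0.10727136  0.0776226 ] [np.float64(0.1199), np.float64(0.0608), np.float64(0.1186), np.float64(0.0598)]
yaw edges 8.932990266751352 yaw n 9.219966662829243
far z pct [0.0433 0.0578 0.0618] [0.58520352 0.18537748 0.05779229]
[[0.5874, 0.2162, 0.06], [0.6012, 0.1609, 0.06], [0.5796, 0.1564, 0.06], [0.5672, 0.2083, 0.06]] [0.5838 0.1854 0.06  ]
yaw from jaw 13.725657917164266
near z pct [0.0412 0.0599 0.0623] [0.47845241 0.15621421 0.05988587]
[[0.4797, 0.1865, 0.06], [0.4952, 0.1308, 0.06], [0.4755, 0.1279, 0.06], [0.4641, 0.1803, 0.06]] [0.4786 0.1564 0.06  ]
yaw from jaw 13.906824642407367
base [[0.624, 0.2348, 0.012], [0.6477, 0.1668, 0.012], [0.4377, 0.1076, 0.012], [0.4186, 0.1786, 0.012]] [0.53198553 0.17197091 0.012     ]
15.521207488603734 0.21558753462938984
15.434207389251638 0.10915324822125329
```

```bash
cat >> h.py <<'E'
OFF=.017
def tool(mid,yaw,th,extra=0.):
    """tool pose for tile centre mid, yaw & tilt (far end low) in deg, withdrawn by extra along normal"""
    Rt=R.from_euler('ZY',[yaw,th],degrees=True)
    n=Rt.apply([0,0,1]); return np.array(mid)+n*(extra-OFF), Rt*R.from_euler('y',180,degrees=True)
def plan(p1,R1,N=8):
    s=robot.read_state(); p0=s['tool_pos']; R0=R.from_rotvec(s['orientation'])
    rel=R0.inv()*R1; w=rel.as_rotvec()/N
    A=sum(R.from_rotvec(w*k).as_matrix() for k in range(N))
    sh=np.linalg.solve(A,R0.inv().apply(p1-p0))
    print('rows',N,'slide',(sh/.25).round(3).tolist(),'twist',(w/np.radians(60)).round(3).tolist(),'mm/row',round(np.linalg.norm(sh)*1e3,1),'deg/row',round(np.degrees(np.linalg.norm(w)),2))
    p=p0;Q=R0;zs=[]
    for k in range(N): p=p+Q.apply(sh);Q=Q*R.from_rotvec(w);zs.append(p.round(3).tolist())
    print('path',zs[::max(1,N//6)],'t',s['t'])
FACE=np.array([.494,-.1072,.0765]); TY=9.; TT=35.
_n=R.from_euler('ZY',[TY,TT],degrees=True).apply([0,0,1]); MID=FACE-_n*.0035
H=np.array([.5315,.1715,.045]); HY=15.2
E
python3 -c "
from h import *
plan(*tool(MID,TY,TT,.11),N=24)"
```

```text
rows 24 slide [-0.069, -0.102, -0.006] twist [0.007, 0.024, -0.021] mm/row 30.8 deg/row 1.95
path [[0.236, 0.524, 0.219], [0.268, 0.405, 0.222], [0.31, 0.289, 0.22], [0.362, 0.178, 0.212], [0.423, 0.072, 0.196], [0.49, -0.028, 0.173]] t 0.1
```

Emit:
{"api": "play_rows", "payload": {
  "slide": [
    [-0.069, -0.102, -0.006],
    [-0.069, -0.102, -0.006],
    [-0.069, -0.102, -0.006],
    [-0.069, -0.102, -0.006],
    [-0.069, -0.102, -0.006],
    [-0.069, -0.102, -0.006],
    [-0.069, -0.102, -0.006],
    [-0.069, -0.102, -0.006]
  ],
  "twist": [
    [0.007, 0.024, -0.021],
    [0.007, 0.024, -0.021],
    [0.007, 0.024, -0.021],
    [0.007, 0.024, -0.021],
    [0.007, 0.024, -0.021],
    [0.007, 0.024, -0.021],
    [0.007, 0.024, -0.021],
    [0.007, 0.024, -0.021]
  ],
  "fingers": -0.72,
  "force": 20
}}

```text
t: 0.9
tool_pos: [0.2983, 0.3162, 0.2223]
orientation: [-0.316, -2.915, 0.027]
force: [1.0, -0.1, -0.2]
opening: 0.0799
gripper_force: 0.0
```

Emit:
{"api": "play_rows", "payload": {
  "slide": [
    [-0.069, -0.102, -0.006],
    [-0.069, -0.102, -0.006],
    [-0.069, -0.102, -0.006],
    [-0.069, -0.102, -0.006],
    [-0.069, -0.102, -0.006],
    [-0.069, -0.102, -0.006],
    [-0.069, -0.102, -0.006],
    [-0.069, -0.102, -0.006]
  ],
  "twist": [
    [0.007, 0.024, -0.021],
    [0.007, 0.024, -0.021],
    [0.007, 0.024, -0.021],
    [0.007, 0.024, -0.021],
    [0.007, 0.024, -0.021],
    [0.007, 0.024, -0.021],
    [0.007, 0.024, -0.021],
    [0.007, 0.024, -0.021]
  ]
}}

```text
t: 1.7
tool_pos: [0.4055, 0.0954, 0.2024]
orientation: [-0.049, -2.724, 0.05]
force: [0.4, 0.1, 0.4]
opening: 0.0798
gripper_force: 0.0
```

```bash
python3 -c "
from h import *
plan(*tool(MID,TY,TT,.11),N=8);s=robot.read_state();print(s['q'],s['opening'])"
```

```text
rows 8 slide [-0.07, -0.1, -0.006] twist [0.006, 0.023, -0.022] mm/row 30.7 deg/row 1.92
path [[0.421, 0.07, 0.198], [0.438, 0.044, 0.192], [0.455, 0.019, 0.187], [0.472, -0.005, 0.18], [0.49, -0.029, 0.173], [0.508, -0.053, 0.166], [0.526, -0.076, 0.158], [0.545, -0.099, 0.15]] t 1.7
[ 0.09707598  0.07263372  1.63937324  0.01214453  1.84758144 -1.43688249] 0.07982498534360735
```

Emit:
{"api": "play_rows", "payload": {
  "slide": [
    [-0.07, -0.1, -0.006],
    [-0.07, -0.1, -0.006],
    [-0.07, -0.1, -0.006],
    [-0.07, -0.1, -0.006],
    [-0.07, -0.1, -0.006],
    [-0.07, -0.1, -0.006],
    [-0.07, -0.1, -0.006],
    [-0.07, -0.1, -0.006]
  ],
  "twist": [
    [0.006, 0.023, -0.022],
    [0.006, 0.023, -0.022],
    [0.006, 0.023, -0.022],
    [0.006, 0.023, -0.022],
    [0.006, 0.023, -0.022],
    [0.006, 0.023, -0.022],
    [0.006, 0.023, -0.022],
    [0.006, 0.023, -0.022]
  ]
}}

```text
t: 2.5
tool_pos: [0.5443, -0.0983, 0.1503]
orientation: [0.201, -2.521, 0.057]
force: [0.7, -0.0, 0.3]
opening: 0.0798
gripper_force: 0.0
```

Run:
```python
from h import *
plan(*tool(MID,TY,TT,.0))
p,d,c=snap('wrist','wr1'); print(c['fx'],c['cx'],c['cy'])
# project predicted tile corners into fisheye
Rt=R.from_euler('ZY',[TY,TT],degrees=True)
Wi=np.linalg.inv(c['world_from_camera']); q=p[:,:,::-1].copy()
for sx in(-1,1):
  for sy in(-1,1):
    X=MID+Rt.apply([sx*.06,sy*.032,.0035]); x=(Wi@np.r_[X,1])[:3]
    th=np.arctan2(np.hypot(*x[:2]),x[2]); k=th/np.hypot(*x[:2]); u=c['cx']+c['fx']*k*x[0]; v=c['cy']+c['fy']*k*x[1]
    print(sx,sy,u.round(1),v.round(1)); cv2.circle(q,(int(round(u)),int(round(v))),2,(0,255,0),-1)
cv2.imwrite('pics/wr1o.png',q)
```

```text
rows 8 slide [-0.0, -0.001, 0.055] twist [0.0, -0.0, 0.0] mm/row 13.8 deg/row 0.04
path [[0.537, -0.1, 0.139], [0.529, -0.101, 0.128], [0.521, -0.102, 0.116], [0.513, -0.104, 0.105], [0.506, -0.105, 0.094], [0.498, -0.106, 0.082], [0.49, -0.108, 0.071], [0.482, -0.109, 0.06]] t 2.5
309.70691628693146 318.61306549304805 202.35720409959004
-1 -1 278.9 135.7
-1 1 356.6 135.9
1 -1 282.6 269.4
1 1 352.3 269.5
```

View pics/wr1o.png

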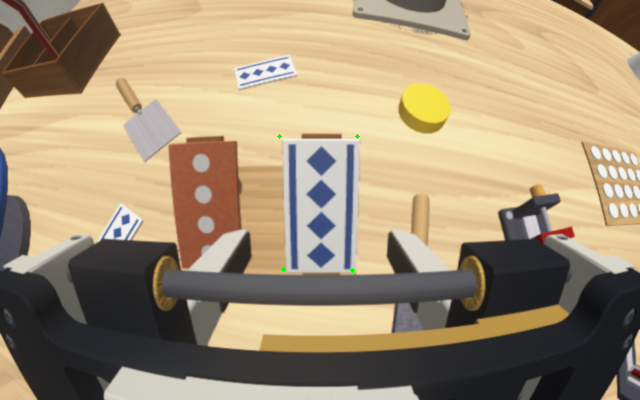

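The wrist view shows the tile corners at (283,139), (358,139), (354,272) and (286,272). That puts the tile about 2 mm to +y and 2.5 mm down-slope of my estimate. I'll correct for that and descend.

```bash
echo "MID=MID+R.from_euler('ZY',[TY,TT],degrees=True).apply([.0025,.002,-.0005])">>h.py; python3 -c "
from h import *
plan(*tool(MID,TY,TT,.0))"
```

```text
rows 8 slide [-0.001, 0.002, 0.054] twist [0.001, -0.001, 0.0] mm/row 13.4 deg/row 0.07
path [[0.537, -0.102, 0.135], [0.529, -0.103, 0.124], [0.522, -0.103, 0.113], [0.514, -0.104, 0.102], [0.506, -0.105, 0.091], [0.499, -0.105, 0.08], [0.491, -0.106, 0.069], [0.484, -0.107, 0.058]] t 2.55
```

Emit:
{"api": "play_rows", "payload": {
  "slide": [
    [-0.001, 0.002, 0.054],
    [-0.001, 0.002, 0.054],
    [-0.001, 0.002, 0.054],
    [-0.001, 0.002, 0.054],
    [-0.001, 0.002, 0.054],
    [-0.001, 0.002, 0.054],
    [0, 0, 0],
    [0, 0, 0]
  ],
  "twist": [
    [0, 0, 0],
    [0, 0, 0],
    [0, 0, 0],
    [0, 0, 0],
    [0, 0, 0],
    [0, 0, 0],
    [0, 0, 0],
    [0, 0, 0]
  ]
}}

```text
t: 3.35
tool_pos: [0.4985, -0.1011, 0.0839]
orientation: [0.2, -2.522, 0.057]
force: [0.3, -0.0, -0.2]
opening: 0.0797
gripper_force: 0.0
```

```bash
python3 -c "
from h import *
plan(*tool(MID,TY,TT,.0))"
```

```text
rows 8 slide [-0.001, -0.002, 0.015] twist [0.0, -0.0, 0.0] mm/row 3.8 deg/row 0.03
path [[0.497, -0.102, 0.081], [0.495, -0.102, 0.077], [0.493, -0.103, 0.074], [0.491, -0.104, 0.071], [0.489, -0.105, 0.068], [0.487, -0.105, 0.064], [0.486, -0.106, 0.061], [0.484, -0.107, 0.058]] t 3.35
```

Emit:
{"api": "play_rows", "payload": {
  "slide": [
    [-0.001, -0.002, 0.02],
    [-0.001, -0.002, 0.02],
    [-0.001, -0.002, 0.02],
    [-0.001, -0.002, 0.02],
    [-0.001, -0.002, 0.02],
    [-0.001, -0.002, 0.02],
    [0, 0, 0],
    [0, 0, 0]
  ],
  "twist": [
    [0, 0, 0],
    [0, 0, 0],
    [0, 0, 0],
    [0, 0, 0],
    [0, 0, 0],
    [0, 0, 0],
    [0, 0, 0],
    [0, 0, 0]
  ]
}}

```text
t: 4.15
tool_pos: [0.4832, -0.1065, 0.0585]
orientation: [0.2, -2.523, 0.057]
force: [0.2, 0.3, -0.4]
opening: 0.08
gripper_force: 0.0
```

```bash
python3 -c "
from h import *
plan(*tool(MID,TY,TT,.0))"
```

```text
rows 8 slide [-0.0, -0.0, 0.0] twist [0.0, -0.0, 0.0] mm/row 0.1 deg/row 0.03
path [[0.483, -0.107, 0.058], [0.483, -0.107, 0.058], [0.483, -0.107, 0.058], [0.484, -0.107, 0.058], [0.484, -0.107, 0.058], [0.484, -0.107, 0.058], [0.484, -0.107, 0.058], [0.484, -0.107, 0.058]] t 4.15
```

Close, then lift along the normal.

Emit:
{"api": "play_rows", "payload": {
  "slide": [
    [0, 0, 0],
    [0, 0, 0],
    [0, 0, 0],
    [0, 0, 0],
    [0, 0, 0],
    [0, 0, 0],
    [0, 0, 0],
    [0, 0, 0]
  ],
  "twist": [
    [0, 0, 0],
    [0, 0, 0],
    [0, 0, 0],
    [0, 0, 0],
    [0, 0, 0],
    [0, 0, 0],
    [0, 0, 0],
    [0, 0, 0]
  ],
  "fingers": 1,
  "force": 45
}}

```text
t: 4.95
tool_pos: [0.4836, -0.1064, 0.0587]
orientation: [0.2, -2.524, 0.057]
force: [1.3, 1.1, 2.9]
opening: 0.0633
gripper_force: 45.0
```

Emit:
{"api": "play_rows", "payload": {
  "slide": [
    [0, 0, -0.03],
    [0, 0, -0.05],
    [0, 0, -0.06],
    [0, 0, -0.06],
    [0, 0, -0.06],
    [0, 0, -0.06],
    [0, 0, -0.06],
    [0, 0, -0.02]
  ],
  "twist": [
    [0, 0, 0],
    [0, 0, 0],
    [0, 0, 0],
    [0, 0, 0],
    [0, 0, 0],
    [0, 0, 0],
    [0, 0, 0],
    [0, 0, 0]
  ]
}}

```text
t: 5.75
tool_pos: [0.5419, -0.0979, 0.1423]
orientation: [0.201, -2.526, 0.059]
force: [-0.9, 0.5, -1.2]
opening: 0.0633
gripper_force: 45.0
```

Run:
```python
from h import *
p,d,c=snap('wrist','wr2')
q=p[100:330,230:420,::-1]; cv2.imwrite('pics/wr2c.png',cv2.resize(q,None,fx=2.6,fy=2.6,interpolation=cv2.INTER_CUBIC))
ht=np.array([.0,0,.0]); ax=R.from_euler('z',HY,degrees=True)
plan(*tool(H+ax.apply([-.030,0,.110]),HY,15),N=16)
```

```text
rows 16 slide [-0.003, 0.066, -0.0] twist [0.003, -0.021, -0.006] mm/row 16.5 deg/row 1.3
path [[0.54, -0.082, 0.142], [0.536, -0.049, 0.141], [0.531, -0.016, 0.141], [0.526, 0.017, 0.14], [0.521, 0.049, 0.14], [0.515, 0.082, 0.139], [0.508, 0.114, 0.139], [0.502, 0.146, 0.139]] t 5.8
```

View pics/wr2c.png

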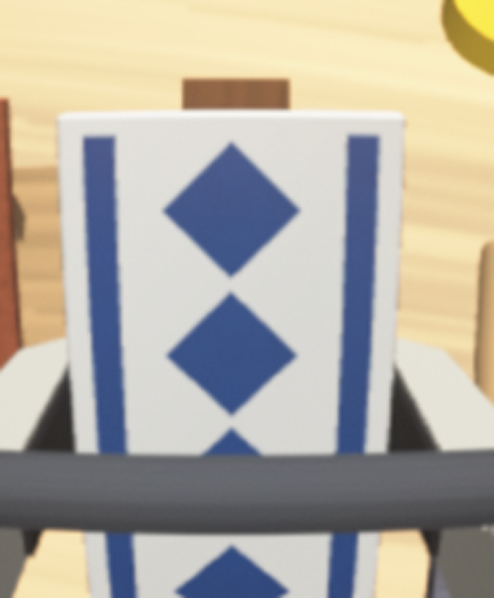

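The tile is held straight; its high edge runs from (253,144) to (385,144) in the full picture. Now I carry it towards the holder.

Emit:
{"api": "play_rows", "payload": {
  "slide": [
    [-0.003, 0.03, 0],
    [-0.003, 0.066, 0],
    [-0.003, 0.066, 0],
    [-0.003, 0.066, 0],
    [-0.003, 0.066, 0],
    [-0.003, 0.066, 0],
    [-0.003, 0.066, 0],
    [-0.003, 0.066, 0]
  ],
  "twist": [
    [0.003, -0.021, -0.006],
    [0.003, -0.021, -0.006],
    [0.003, -0.021, -0.006],
    [0.003, -0.021, -0.006],
    [0.003, -0.021, -0.006],
    [0.003, -0.021, -0.006],
    [0.003, -0.021, -0.006],
    [0.003, -0.021, -0.006]
  ]
}}

```text
t: 6.6
tool_pos: [0.522, 0.0252, 0.1377]
orientation: [0.291, -2.693, 0.053]
force: [0.1, -0.6, -1.2]
opening: 0.0634
gripper_force: 45.0
```

Emit:
{"api": "play_rows", "payload": {
  "slide": [
    [-0.003, 0.066, 0],
    [-0.003, 0.066, 0],
    [-0.003, 0.066, 0],
    [-0.003, 0.066, 0],
    [-0.003, 0.066, 0],
    [-0.003, 0.066, 0],
    [-0.003, 0.066, 0],
    [-0.003, 0.04, 0]
  ],
  "twist": [
    [0.003, -0.021, -0.006],
    [0.003, -0.021, -0.006],
    [0.003, -0.021, -0.006],
    [0.003, -0.021, -0.006],
    [0.003, -0.021, -0.006],
    [0.003, -0.021, -0.006],
    [0.003, -0.021, -0.006],
    [0.003, -0.021, -0.006]
  ]
}}

```text
t: 7.4
tool_pos: [0.4984, 0.149, 0.1368]
orientation: [0.389, -2.86, 0.049]
force: [-0.0, 0.7, -1.1]
opening: 0.0632
gripper_force: 45.0
```

Run:
```python
from h import *
# tile offset in tool from wr2 near corners
z=load('wr2'); s=robot.read_state()
W=z['world_from_camera']; 
p0=np.array([.5419,-.0979,.1423]); R0=R.from_rotvec([.201,-2.526,.059])
o=R0.inv().apply(W[:3,3]-p0); 
for u,v in((253.1,144.2),(384.6,144.2)):
    a=np.array([u-z['cx'],v-z['cy']]); r=np.hypot(*a); th=r/z['fx']
    ray=R0.inv().apply(W[:3,:3]@np.r_[np.sin(th)*a/r,np.cos(th)])
    for zz in(-.0205,): print('tool xy of corner at z',zz,(o+ray*(zz-o[2])/ray[2]).round(4))
ax=R.from_euler('z',HY,degrees=True)
plan(*tool(H+ax.apply([-.030,0,.110]),HY,15))
p,d,c=snap('top','top2')
p,d,c=snap('wrist','wr3')
```

```text
tool xy of corner at z -0.0205 [ 0.0587 -0.0314 -0.0205]
tool xy of corner at z -0.0205 [ 0.0587  0.0311 -0.0205]
rows 8 slide [-0.001, 0.007, -0.001] twist [-0.0, 0.001, 0.001] mm/row 1.7 deg/row 0.05
path [[0.498, 0.151, 0.137], [0.498, 0.152, 0.137], [0.498, 0.154, 0.137], [0.498, 0.156, 0.138], [0.498, 0.157, 0.138], [0.498, 0.159, 0.138], [0.498, 0.161, 0.138], [0.498, 0.162, 0.139]] t 7.4
```

Run:
```python
from h import *
z=load('wr3'); Wi=np.linalg.inv(z['world_from_camera']); q=z['p'][:,:,::-1].copy(); q=cv2.resize(q,(800,500),interpolation=cv2.INTER_CUBIC)
ax=R.from_euler('z',HY,degrees=True)
# jaw lip top inner corners, post tops, base corners
pts=[(sx*51,sy*28,15) for sx in(-1,1) for sy in(-1,1)]+[(sx*112,sy*38,-33) for sx in(-1,1) for sy in(-1,1)]
for a in pts:
    X=H+ax.apply(np.array(a)/1e3); x=(Wi@np.r_[X,1])[:3]; h=np.hypot(*x[:2]); k=np.arctan2(h,x[2])/h
    u=(z['cx']+z['fx']*k*x[0]);v=(z['cy']+z['fy']*k*x[1]); print(a,u.round(1),v.round(1))
    cv2.circle(q,(int(u*1.25),int(v*1.25)),2,(0,255,0),-1)
cv2.imwrite('pics/wr3o.png',q)
```

```text
(-51, -28, 15) 299.5 217.1
(-51, 28, 15) 367.2 217.4
(51, -28, 15) 299.8 333.5
(51, 28, 15) 363.9 333.0
(-112, -38, -33) 292.9 153.4
(-112, 38, -33) 369.4 154.2
(112, -38, -33) 293.6 366.0
(112, 38, -33) 364.2 365.5
```

View pics/wr3o.png

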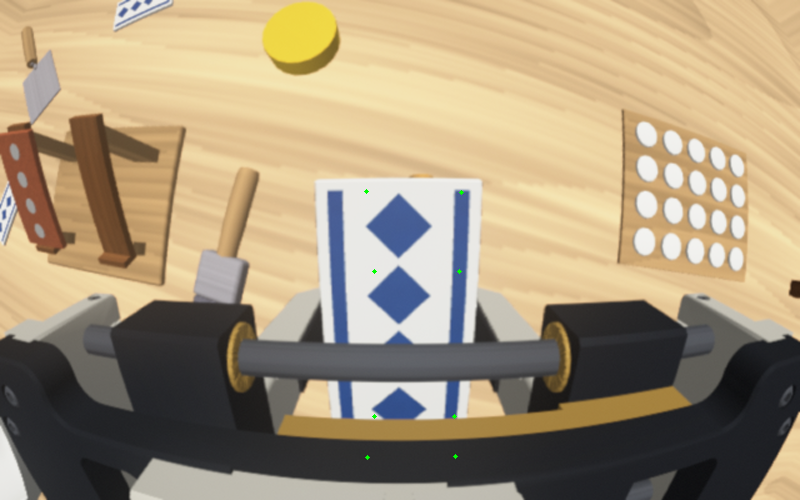

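The tile hides the holder in this view; only the near pin shows, at (421,176). I'll refine the holder pose from the red lip pixels in the fixed views instead.

Run:
```python
from h import *
for nm,box in(('top0',(215,280,140,255)),('scene0',(350,415,175,255))):
    z=load(nm); p=z['p'].astype(int); d=z['d']; W=z['world_from_camera']
    m=(p[...,0]>90)&(p[...,1]<60)&(p[...,2]<60); b=np.zeros_like(m); b[box[2]:box[3],box[0]:box[1]]=1; m&=b
    v,u=np.nonzero(m); D=d[v,u]
    P=(np.c_[(u-z['cx'])/z['fx']*D,(v-z['cy'])/z['fy']*D,D,np.ones_like(D)]@W.T)[:,:3]
    k=(P[:,2]>.055)&(P[:,2]<.066); P=P[k]
    ax=R.from_euler('z',HY,degrees=True); L=ax.inv().apply(P-H)*1e3
    for s in(-1,1):
        q=L[np.sign(L[:,0])==s]; print(nm,s,len(q),'x',np.percentile(q[:,0],[3,50,97]).round(1),'y',np.percentile(q[:,1],[3,50,97]).round(1),'z',q[:,2].mean().round(1))
    # orange pins
    m=(p[...,0]>130)&(p[...,1]>70)&(p[...,1]<130)&(p[...,2]<60)&b; n,l,st,c=cv2.connectedComponentsWithStats(m.astype(np.uint8))
    for i in range(1,n):
        if st[i,4]>5:
            r=W[:3,:3]@[(c[i][0]-z['cx'])/z['fx'],(c[i][1]-z['cy'])/z['fy'],1]; o=W[:3,3]; X=o+r*(.045-o[2])/r[2]; print('pin',c[i].round(1),st[i,4],(ax.inv().apply(X-H)*1e3).round(1))
```

```text
top0 -1 84 x [-57.9 -53.  -48.5] y [-20.9   6.2  27.8] z 15.9
top0 1 60 x [57.6 61.8 66.7] y [-15.4   6.7  28.6] z 15.6
pin [255.  243.8] 8 [-111.6    3.2    0. ]
scene0 -1 36 x [-58.4 -52.9 -48.2] y [-22.    2.5  28.9] z 17.2
scene0 1 39 x [56.5 62.5 66.9] y [-20.5   2.4  29. ] z 17.2
pin [405.2 238.6] 13 [110.8  10.6   0. ]
```

Run:
```python
from h import *
for nm,box in(('top0',(215,280,140,255)),('scene0',(350,415,175,255))):
    z=load(nm); p=z['p'].astype(int); d=z['d']; W=z['world_from_camera']
    m=(p[...,0]>1.9*p[...,1])&(p[...,0]>1.9*p[...,2])&(p[...,0]>50); b=np.zeros_like(m); b[box[2]:box[3],box[0]:box[1]]=1; m&=b
    v,u=np.nonzero(m)
    o=W[:3,3]; r=np.c_[(u-z['cx'])/z['fx'],(v-z['cy'])/z['fy'],np.ones(len(u))]@W[:3,:3].T
    P=o+r*((.06-o[2])/r[:,2])[:,None]; D=d[v,u]; Z=o[2]+r[:,2]*D
    ax=R.from_euler('z',HY,degrees=True); L=ax.inv().apply(P-H)*1e3
    for s in(-1,1):
        k=np.sign(L[:,0])==s; q=L[k][:,:2].astype(np.float32); zz=Z[k]
        rc=cv2.minAreaRect(q); print(nm,s,len(q),'rect',np.round(rc[0],1),np.round(rc[1],1),round(rc[2],1),'y',np.percentile(q[:,1],[1,99]).round(1),'x',np.percentile(q[:,0],[2,98]).round(1))
        for lo in range(-32,36,8):
            j=(q[:,1]>=lo)&(q[:,1]<lo+8); j2=j&(zz>.055); print((lo,j.sum(),j2.sum(),q[j2,0].mean().round(1) if j2.any() else None),end=' ')
        print()
```

```text
top0 -1 193 rect [-51.8   0.7] [56.8 19.2] 89.9 y [-27.2  28.2] x [-61.  -42.7]
(-32, np.int64(13), np.int64(6), np.float32(-55.5)) (-24, np.int64(28), np.int64(19), np.float32(-54.6)) (-16, np.int64(28), np.int64(20), np.float32(-55.0)) (-8, np.int64(23), np.int64(17), np.float32(-53.6)) (0, np.int64(27), np.int64(19), np.float32(-54.9)) (8, np.int64(28), np.int64(19), np.float32(-54.7)) (16, np.int64(28), np.int64(21), np.float32(-54.4)) (24, np.int64(18), np.int64(13), np.float32(-55.0)) (32, np.int64(0), np.int64(0), None) 
top0 1 229 rect [55.8  1.4] [24.4 57.5] 0.1 y [-26.2  29. ] x [44.6 67.5]
(-32, np.int64(11), np.int64(4), np.float32(60.7)) (-24, np.int64(33), np.int64(19), np.float32(60.1)) (-16, np.int64(32), np.int64(20), np.float32(60.3)) (-8, np.int64(32), np.int64(19), np.float32(60.4)) (0, np.int64(32), np.int64(19), np.float32(60.3)) (8, np.int64(33), np.int64(20), np.float32(59.8)) (16, np.int64(33), np.int64(19), np.float32(60.0)) (24, np.int64(23), np.int64(14), np.float32(60.3)) (32, np.int64(0), np.int64(0), None) 
scene0 -1 166 rect [-41.4   0.9] [62.8 40. ] 8
[... 309 characters left out ...]
4(9), np.float32(-53.4)) (16, np.int64(20), np.int64(10), np.float32(-53.0)) (24, np.int64(13), np.int64(11), np.float32(-53.5)) (32, np.int64(1), np.int64(1), np.float32(-50.7)) 
scene0 1 105 rect [67.7  1.2] [62.7 29.5] 84.1 y [-29.8  32.4] x [54.4 82.9]
(-32, np.int64(5), np.int64(0), None) (-24, np.int64(10), np.int64(10), np.float32(62.6)) (-16, np.int64(15), np.int64(14), np.float32(62.5)) (-8, np.int64(15), np.int64(15), np.float32(61.5)) (0, np.int64(16), np.int64(14), np.float32(61.7)) (8, np.int64(15), np.int64(14), np.float32(60.2)) (16, np.int64(14), np.int64(12), np.float32(63.1)) (24, np.int64(13), np.int64(12), np.float32(60.7)) (32, np.int64(2), np.int64(2), np.float32(62.2))
```

```bash
cat >> h.py <<'E'
H=H+R.from_euler('z',HY,degrees=True).apply([.0033,.001,0])
def hol(x,z,th,y=0): return tool(H+R.from_euler('z',HY,degrees=True).apply(np.array([x,y,z])/1e3),HY,th)
E
python3 -c "
from h import *
plan(*hol(-19,45,15))"
```

```text
rows 8 slide [-0.017, 0.007, 0.028] twist [-0.0, 0.001, 0.001] mm/row 8.4 deg/row 0.05
path [[0.5, 0.151, 0.129], [0.502, 0.153, 0.121], [0.503, 0.156, 0.113], [0.505, 0.158, 0.105], [0.507, 0.16, 0.097], [0.508, 0.163, 0.089], [0.51, 0.165, 0.082], [0.512, 0.167, 0.074]] t 7.5
```

Emit:
{"api": "play_rows", "payload": {
  "slide": [
    [-0.02, 0.01, 0.033],
    [-0.02, 0.01, 0.033],
    [-0.02, 0.01, 0.033],
    [-0.02, 0.01, 0.033],
    [-0.02, 0.01, 0.033],
    [-0.02, 0.006, 0.033],
    [-0.016, 0, 0.026],
    [0, 0, 0]
  ],
  "twist": [
    [0, 0.001, 0.001],
    [0, 0.001, 0.001],
    [0, 0.001, 0.001],
    [0, 0.001, 0.001],
    [0, 0.001, 0.001],
    [0, 0.001, 0.001],
    [0, 0.001, 0.001],
    [0, 0.001, 0.001]
  ]
}}

```text
t: 8.3
tool_pos: [0.5122, 0.1655, 0.0724]
orientation: [0.374, -2.85, 0.052]
force: [0.2, 0.1, -1.1]
opening: 0.0633
gripper_force: 45.0
```

Run:
```python
from h import *
plan(*hol(-19,20.4,15))
p,d,c=snap('scene','sc2'); q=p[165:265,330:435,::-1]; cv2.imwrite('pics/sc2c.png',cv2.resize(q,None,fx=5.5,fy=5.5,interpolation=cv2.INTER_CUBIC))
```

```text
rows 8 slide [-0.003, 0.001, 0.011] twist [0.0, -0.001, -0.001] mm/row 2.9 deg/row 0.06
path [[0.512, 0.166, 0.069], [0.512, 0.166, 0.067], [0.512, 0.166, 0.064], [0.512, 0.166, 0.061], [0.512, 0.167, 0.058], [0.512, 0.167, 0.055], [0.512, 0.167, 0.052], [0.512, 0.167, 0.049]] t 8.3
```

View pics/sc2c.png

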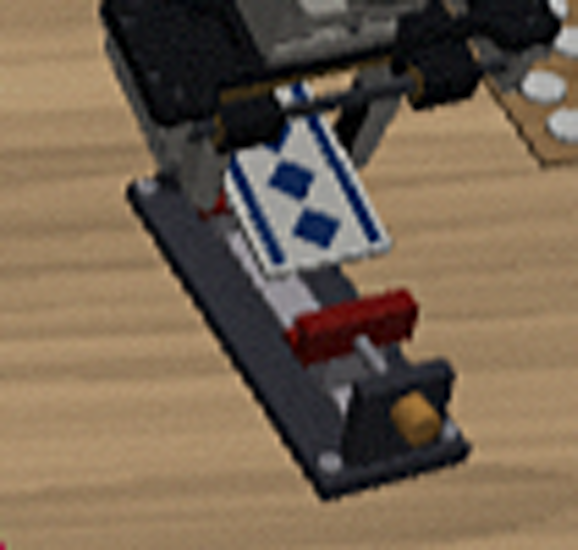

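The crop shows the tile's far edge from (272,278) to (390,245), lined up with the far red jaw at (357,325). I'll check this in numbers.

Run:
```python
from h import *
z=load('sc2'); W=z['world_from_camera'];o=W[:3,3]; ax=R.from_euler('z',HY,degrees=True)
for n,u,v,zz in(('tileL',270,268,.0775),('tileR',390,240,.0775),('jawL',299,332,.06),('jawR',415,298,.06)):
    u=330+u/5.5-.4; v=165+v/5.5-.4; r=W[:3,:3]@[(u-z['cx'])/z['fx'],(v-z['cy'])/z['fy'],1]
    print(n,(ax.inv().apply(o+r*(zz-o[2])/r[2]-H)*1e3).round(1))
```

```text
tileL [ 35.4 -30.   32.5]
tileR [36.2 30.3 32.5]
jawL [ 61.3 -26.2  15. ]
jawR [58.7 33.8 15. ]
```

Emit:
{"api": "play_rows", "payload": {
  "slide": [
    [-0.003, 0.002, 0.011],
    [-0.003, 0.002, 0.011],
    [-0.003, 0.002, 0.011],
    [-0.003, 0.002, 0.011],
    [-0.003, 0.002, 0.011],
    [-0.003, 0.002, 0.011],
    [-0.003, 0, 0.011],
    [-0.003, 0, 0.011]
  ],
  "twist": [
    [0, -0.001, -0.001],
    [0, -0.001, -0.001],
    [0, -0.001, -0.001],
    [0, -0.001, -0.001],
    [0, -0.001, -0.001],
    [0, -0.001, -0.001],
    [0, -0.001, -0.001],
    [0, -0.001, -0.001]
  ]
}}

```text
t: 9.15
tool_pos: [0.5121, 0.1686, 0.0508]
orientation: [0.387, -2.858, 0.049]
force: [-0.3, -0.7, -1.0]
opening: 0.0631
gripper_force: 45.0
```

Run:
```python
from h import *
print(robot.read_state()['force'])
plan(*hol(-19,20.4,15,1.5))
plan(*hol(-5,20.4,15,1.5))
```

```text
[-0.3346745  -0.65195785 -0.99217781]
rows 8 slide [0.0, 0.0, 0.001] twist [-0.0, 0.0, 0.0] mm/row 0.2 deg/row 0.04
path [[0.512, 0.169, 0.051], [0.512, 0.169, 0.05], [0.512, 0.169, 0.05], [0.512, 0.169, 0.05], [0.512, 0.169, 0.05], [0.512, 0.169, 0.049], [0.512, 0.169, 0.049], [0.511, 0.169, 0.049]] t 9.15
rows 8 slide [-0.007, 0.0, -0.001] twist [-0.0, 0.0, 0.0] mm/row 1.7 deg/row 0.04
path [[0.514, 0.169, 0.051], [0.515, 0.17, 0.05], [0.517, 0.17, 0.05], [0.519, 0.17, 0.05], [0.52, 0.171, 0.05], [0.522, 0.171, 0.049], [0.523, 0.172, 0.049], [0.525, 0.172, 0.049]] t 9.15
```

Emit:
{"api": "play_rows", "payload": {
  "slide": [
    [-0.007, 0, -0.001],
    [-0.007, 0, -0.001],
    [-0.007, 0, -0.001],
    [-0.007, 0, -0.001],
    [-0.007, 0, -0.001],
    [-0.007, 0, -0.001],
    [-0.007, 0, -0.001],
    [-0.007, 0, -0.001]
  ],
  "twist": [
    [0, 0, 0],
    [0, 0, 0],
    [0, 0, 0],
    [0, 0, 0],
    [0, 0, 0],
    [0, 0, 0],
    [0, 0, 0],
    [0, 0, 0]
  ]
}}

```text
t: 9.95
tool_pos: [0.5258, 0.1724, 0.0494]
orientation: [0.387, -2.858, 0.049]
force: [0.0, 0.1, -1.7]
opening: 0.0633
gripper_force: 45.0
```

Emit:
{"api": "play_rows", "payload": {
  "slide": [
    [-0.008, 0, -0.002],
    [-0.008, 0, -0.002],
    [-0.008, 0, -0.002],
    [-0.008, 0, -0.002],
    [0, 0, 0],
    [0, 0, 0],
    [0, 0, 0],
    [0, 0, 0]
  ],
  "twist": [
    [0, 0, 0],
    [0, 0, 0],
    [0, 0, 0],
    [0, 0, 0],
    [0, 0, 0],
    [0, 0, 0],
    [0, 0, 0],
    [0, 0, 0]
  ]
}}

```text
t: 10.75
tool_pos: [0.5334, 0.1745, 0.0492]
orientation: [0.387, -2.858, 0.049]
force: [-4.4, -1.4, -0.6]
opening: 0.0636
gripper_force: 45.0
```

```bash
cat >> h.py <<'E'
def where():
    s=robot.read_state(); Q=R.from_rotvec(s['orientation']); n=-Q.apply([0,0,1]); ax=R.from_euler('z',HY,degrees=True).inv()
    xt=ax.apply(-Q.apply([1,0,0])); print('tile local mm',(ax.apply(s['tool_pos']+n*OFF-H)*1e3).round(1),'tilt',np.degrees(np.arcsin(-xt[2])).round(2),'F local',ax.apply(s['force']).round(1),'t',s['t'])
E
python3 -c "
from h import *
where(); plan(*hol(14,20.4,15,1.5))"
```

```text
tile local mm [ 3.6  1.4 20.7] tilt 14.86 F local [-4.6 -0.2 -0.6] t 10.75
rows 8 slide [-0.005, 0.0, -0.001] twist [0.0, 0.0, 0.0] mm/row 1.3 deg/row 0.03
path [[0.535, 0.175, 0.049], [0.536, 0.175, 0.049], [0.537, 0.176, 0.049], [0.538, 0.176, 0.049], [0.54, 0.176, 0.049], [0.541, 0.177, 0.049], [0.542, 0.177, 0.049], [0.543, 0.177, 0.049]] t 10.75
```

Contact is confirmed at 4.6 N, about 5 mm of jaw travel. I'll push about 11.5 mm more, to 17.

Emit:
{"api": "play_rows", "payload": {
  "slide": [
    [-0.007, 0, -0.0018],
    [-0.007, 0, -0.0018],
    [-0.007, 0, -0.0018],
    [-0.007, 0, -0.0018],
    [-0.007, 0, -0.0018],
    [-0.007, 0, -0.0018],
    [-0.004, 0, -0.001],
    [0, 0, 0]
  ],
  "twist": [
    [0, 0, 0],
    [0, 0, 0],
    [0, 0, 0],
    [0, 0, 0],
    [0, 0, 0],
    [0, 0, 0],
    [0, 0, 0],
    [0, 0, 0]
  ]
}}

```text
t: 11.55
tool_pos: [0.5441, 0.1775, 0.049]
orientation: [0.387, -2.856, 0.049]
force: [-7.5, -2.1, 1.5]
opening: 0.0632
gripper_force: 45.0
```

Run:
```python
from h import *
where(); plan(*hol(14.5,9.3,5,1.5)); plan(*hol(14.5,4.,0,1.5),N=16)
p,d,c=snap('scene','sc3'); q=p[165:265,330:435,::-1]; cv2.imwrite('pics/sc3c.png',cv2.resize(q,None,fx=5.5,fy=5.5,interpolation=cv2.INTER_CUBIC))
where()
```

```text
tile local mm [14.8  1.5 20.4] tilt 14.96 F local [-7.8 -0.   1.5] t 11.55
rows 8 slide [-0.002, 0.0, 0.005] twist [0.0, -0.021, 0.0] mm/row 1.5 deg/row 1.25
path [[0.544, 0.178, 0.048], [0.545, 0.178, 0.046], [0.545, 0.178, 0.045], [0.545, 0.178, 0.043], [0.545, 0.178, 0.042], [0.546, 0.178, 0.04], [0.546, 0.178, 0.039], [0.547, 0.178, 0.037]] t 11.55
rows 16 slide [-0.002, 0.0, 0.004] twist [0.0, -0.016, 0.0] mm/row 1.1 deg/row 0.94
path [[0.544, 0.178, 0.048], [0.545, 0.178, 0.046], [0.545, 0.178, 0.044], [0.545, 0.178, 0.041], [0.546, 0.178, 0.039], [0.546, 0.178, 0.037], [0.547, 0.178, 0.035], [0.548, 0.178, 0.033]] t 11.55
tile local mm [14.8  1.4 20.4] tilt 14.96 F local [-7.8 -0.7  0.5] t 11.6
```

View pics/sc3c.png

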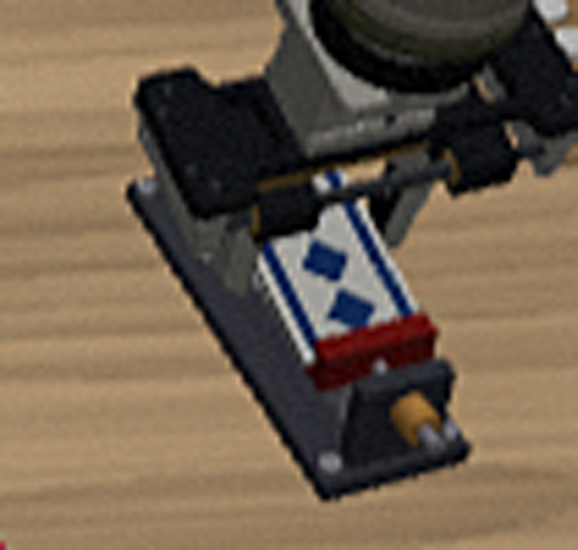

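The far edge sits in the red far jaw, which is pushed out about 16.5 mm; the pin sticks out at (425,430) in the crop. Now I lower the near end.

Emit:
{"api": "play_rows", "payload": {
  "slide": [
    [-0.002, 0, 0.005],
    [-0.002, 0, 0.005],
    [-0.002, 0, 0.005],
    [-0.002, 0, 0.005],
    [-0.002, 0, 0.005],
    [-0.002, 0, 0.005],
    [-0.002, 0, 0.005],
    [-0.002, 0, 0.005]
  ],
  "twist": [
    [0, -0.021, 0],
    [0, -0.021, 0],
    [0, -0.021, 0],
    [0, -0.021, 0],
    [0, -0.021, 0],
    [0, -0.021, 0],
    [0, -0.021, 0],
    [0, -0.021, 0]
  ]
}}

```text
t: 12.4
tool_pos: [0.5458, 0.1779, 0.038]
orientation: [0.41, -3.03, 0.016]
force: [-8.7, -2.2, 0.3]
opening: 0.0633
gripper_force: 45.0
```

Run:
```python
from h import *
where(); plan(*hol(14.5,4.,0,1.5))
```

```text
tile local mm [13.6  1.4  9.9] tilt 4.86 F local [-8.9  0.2  0.3] t 12.4
rows 8 slide [-0.001, 0.0, 0.003] twist [0.0, -0.01, 0.0] mm/row 0.8 deg/row 0.61
path [[0.546, 0.178, 0.037], [0.546, 0.178, 0.036], [0.547, 0.178, 0.036], [0.547, 0.178, 0.035], [0.547, 0.178, 0.034], [0.547, 0.178, 0.033], [0.548, 0.178, 0.033], [0.548, 0.179, 0.032]] t 12.4
```

Emit:
{"api": "play_rows", "payload": {
  "slide": [
    [0, 0, 0.003],
    [0, 0, 0.003],
    [0, 0, 0.003],
    [0, 0, 0.003],
    [0, 0, 0.003],
    [0, 0, 0.003],
    [0, 0, 0.003],
    [0, 0, 0.002]
  ],
  "twist": [
    [0, -0.01, 0],
    [0, -0.01, 0],
    [0, -0.01, 0],
    [0, -0.01, 0],
    [0, -0.01, 0],
    [0, -0.01, 0],
    [0, -0.01, 0],
    [0, -0.01, 0]
  ]
}}

```text
t: 13.2
tool_pos: [0.5457, 0.1779, 0.0324]
orientation: [0.421, -3.112, -0.001]
force: [-7.8, -2.6, -0.3]
opening: 0.0633
gripper_force: 45.0
```

Run:
```python
from h import *
where(); plan(*hol(13.7,4.,0,1.5))
for n in('wrist','top'): snap(n,n+'4')
where()
q=load('wrist4')['p'][100:330,230:420,::-1]; t=load('top4')['p'][140:255,215:290,::-1]
h=500; a=cv2.resize(q,(413,500),interpolation=cv2.INTER_CUBIC); b=cv2.resize(t,(326,500),interpolation=cv2.INTER_CUBIC)
cv2.imwrite('pics/c4.png',np.hstack([a,b]))
```

```text
tile local mm [12.1  1.4  4.4] tilt 0.06 F local [-8.2 -0.5 -0.3] t 13.2
rows 8 slide [-0.001, 0.0, 0.0] twist [0.0, -0.0, 0.0] mm/row 0.2 deg/row 0.03
path [[0.546, 0.178, 0.032], [0.546, 0.178, 0.032], [0.546, 0.178, 0.032], [0.546, 0.178, 0.032], [0.547, 0.178, 0.032], [0.547, 0.178, 0.032], [0.547, 0.178, 0.032], [0.547, 0.178, 0.032]] t 13.2
tile local mm [11.8  1.4  4.3] tilt 0.08 F local [-7.8 -0.6  0.7] t 13.3
```

View pics/c4.png

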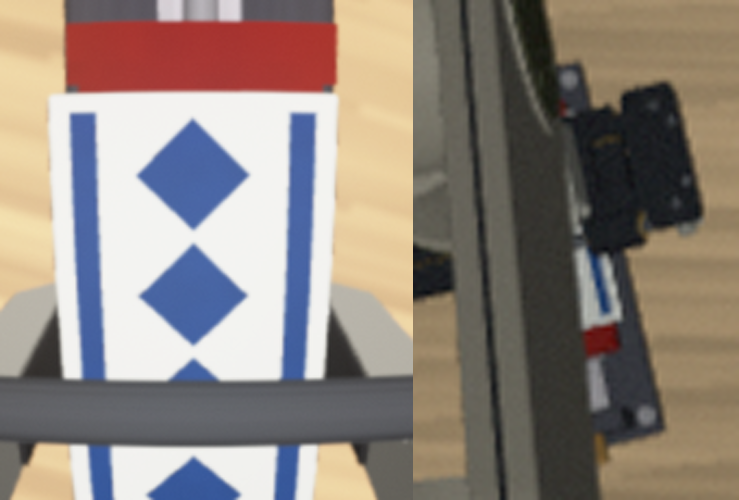

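Left half: the tile's near edge (crop y≈95) lies just inside the near jaw's red lip, level and below the lip top, with no vertical load. The tile sits about 1.5 mm to the -y side of the jaw. I'll ease it back under the near lip to the centre, correct the sideways offset, then release.

Emit:
{"api": "play_rows", "payload": {
  "slide": [
    [0.006, 0.0008, 0],
    [0.006, 0.0008, 0],
    [0.006, 0.0008, 0],
    [0.006, 0.0008, 0],
    [0.006, 0.0008, 0],
    [0.006, 0.0008, 0],
    [0.006, 0.0008, 0.001],
    [0.006, 0.0008, 0.001]
  ],
  "twist": [
    [0, 0, 0],
    [0, 0, 0],
    [0, 0, 0],
    [0, 0, 0],
    [0, 0, 0],
    [0, 0, 0],
    [0, 0, 0],
    [0, 0, 0]
  ]
}}

```text
t: 14.1
tool_pos: [0.5356, 0.1761, 0.0328]
orientation: [-0.421, 3.111, 0.001]
force: [1.7, -4.8, -0.9]
opening: 0.0633
gripper_force: 45.0
```

Run:
```python
from h import *
where()
```

```text
tile local mm [1.8 2.4 4.8] tilt -0.13 F local [ 0.4 -5.  -0.9] t 14.1
```

Balanced in x (0.4 N). Now I let go and withdraw upward.

Emit:
{"api": "play_rows", "payload": {
  "slide": [
    [0, 0, 0.002],
    [0, 0, 0],
    [0, 0, 0],
    [0, 0, 0],
    [0, 0, 0],
    [0, 0, 0],
    [0, 0, 0],
    [0, 0, 0]
  ],
  "twist": [
    [0, 0, 0],
    [0, 0, 0],
    [0, 0, 0],
    [0, 0, 0],
    [0, 0, 0],
    [0, 0, 0],
    [0, 0, 0],
    [0, 0, 0]
  ],
  "fingers": -0.8
}}

```text
t: 14.9
tool_pos: [0.5348, 0.1765, 0.0319]
orientation: [-0.421, 3.113, 0.002]
force: [0.7, 0.3, -0.3]
opening: 0.084
gripper_force: 0.0
```

Emit:
{"api": "play_rows", "payload": {
  "slide": [
    [0, 0, -0.04],
    [0, 0, -0.08],
    [0, 0, -0.12],
    [0, 0, -0.12],
    [0, 0, -0.12],
    [0, 0, -0.12],
    [0, 0, -0.1],
    [0, 0, 0]
  ],
  "twist": [
    [0, 0, 0],
    [0, 0, 0],
    [0, 0, 0],
    [0, 0, 0],
    [0, 0, 0],
    [0, 0, 0],
    [0, 0, 0],
    [0, 0, 0]
  ]
}}

```text
t: 15.7
tool_pos: [0.5372, 0.1769, 0.2127]
orientation: [-0.42, 3.104, 0.003]
force: [-0.1, -0.5, -0.1]
opening: 0.0838
gripper_force: 0.0
```

Run:
```python
from h import *
snap('wrist','wr5'); snap('scene','sc5')
a=cv2.resize(load('wr5')['p'][90:330,230:420,::-1],(396,500),interpolation=cv2.INTER_CUBIC)
b=cv2.resize(load('sc5')['p'][165:265,340:420,::-1],(400,500),interpolation=cv2.INTER_CUBIC)
cv2.imwrite('pics/c5.png',np.hstack([a,b]))
```

```text
(no output)
```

View pics/c5.png

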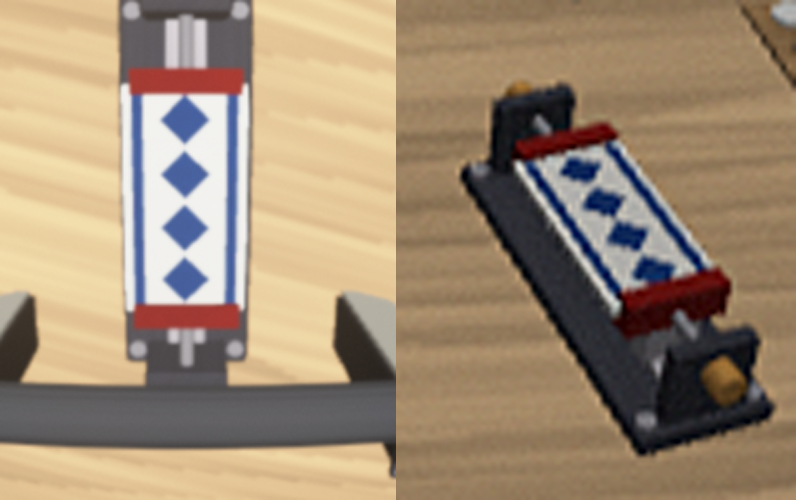

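The tile lies level, with both ends under the red lips at crop (186,80) and (187,317), painted face up and centred sideways to within about 1 mm. The gripper is clear of it, so I'm handing in.

```bash
python3 -c "
from plant import robot
print(robot.close_job())"
```

```text
the job is handed in; nothing more can be done
None
```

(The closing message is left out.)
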